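# Start the fume extractor, then open the safety-capped wood oil

## Robot

A 6-joint arm with a two-finger parallel gripper is mounted at the origin on the work surface. World frame = base frame: x ahead of the robot, y to its left, z up, the work surface at z = 0. Lengths are in m, angles in degrees, forces in N, time in s.
With the tool pointing down it reaches from about 0.275 to 0.825 m from the base axis. Payload 5.2 kg.
Tool frame: the origin (TCP) lies at the very end of the fingers, on their centre line; the grasp point (between the pads) lies 19 mm behind it; z points along the fingers, y is the line along which they close (so a half turn about z gives the same grasp; the last joint's range is limited). The gripper opens to 93 mm and grips with 3 to 60 N. Pads are 15 mm wide; open, the fingers measure 128 mm over their backs; the gripper's body (75 mm by 188 mm) begins 65 mm behind the grasp point.
Start: joints at [-84.041, 14.817, 87.949, -0, 77.235, -11.62], TCP at [0.166, -0.524, 0.219] pointing down, gripper open.
Joint ranges: [-179.93, 179.93], [-52.35, 119.4], [10.71, 147.94], [-69.91, 249.91], [12.55, 155.21], [-178.61, 178.61]. Speed limits (degrees/s): [147.25, 147.25, 180, 180, 180, 180].

## Interface

Orientations are given as a 3x3 rotation matrix whose columns are the frame's x, y, z axes.
In Python, from station import state, vision, workorder gives the robot as it stands. The module is installed in compiled form; this text tells all that it offers.
- The arm moves only by the tool send_rows, never from a script. Its argument "steps" is a list of rows, each a list of 7 numbers: the shift along the tool's x, y, z scaled (see below), then the turn, a rotation vector about the tool's x, y, z scaled (see below), then the gripper command: -1 is fully open, 1 is shut, values between are in proportion. In form: [[x, y, z, wx, wy, wz, claw], ...]. A call has 1 to 8 rows; each row shifts and turns the commanded pose from where the row before left it, along the tool's axes as they then stand; what a row does not reach is not made up. The controller multiplies each number of a shift by 0.1 m and each number of a turn by pi/4 rad. A row lasts 1/12 s, in which the tool goes at most 41.7 mm and 7.16 degrees, less where a joint would pass 70% of its speed; a pose out of reach is approached as far as the arm can. A call with a number of a shift or a turn outside -1 to 1 is refused whole. A call with a gripper value outside its range is refused whole. The fingers move at their own pace and stop on an object; the grip force is fixed at half the most. Time passes only in rows, so rows that do not move let the fingers close. It gives the time, the measured TCP pose, the force, the opening and the grip force at its end, in the units of the state.
- state(): the state, without advancing time (a new reading comes with each control period).
- vision.capture(name): name is "scene" or "top" or "wrist"; returns the picture (384x512x3 uint8, red, green, blue); there is no depth.
- vision.camera_model(name): a dict with "camera_matrix" (3x3 intrinsics, pixels), "pose" (4x4, takes a point from camera to world coordinates). Camera axes: x right, y up, looking along -z (the intrinsics and any distortion apply to the point x, -y, -z); pixel columns grow to the right and rows downward; lengths in m; the calibration is good to about 2 mm. A picture is of the moment at which its call begins: read the wrist's pose just before it. camera_model takes no time and is no camera call; for the wrist camera it gives the pose at the moment of the call.
- workorder.finish_job(): hands the job in; it is judged then, once.
The state is a dict: "t": time; "joint_pos": joint angles; "joint_vel": joint speeds; "joint_efforts": joint torques, N m; "tcp_pos": TCP position; "orientation": TCP orientation; "ft_force": force on the tool from outside, world axes, zero at the start; "moment": the same for the moment, N m; "width": finger opening in m; "finger_force": force on a finger pad.
Only numpy, scipy, OpenCV 4.12 (cv2) and the standard library are available. Lean on these libraries where they do the work, as an engineer would, in place of code of your own. Each camera call takes 0.05 s, during which the arm holds its last target. There are 200 camera calls.

## Task

Before oiling the carved stool, push the green start button on the blue fume extractor fully down and let it spring back. Then open the wood-oil bottle clamped in its cradle: press the red push-and-turn safety cap down, twist it anticlockwise until it is free, and lift it straight up. Finish while still holding the cap level in the gripper, about 5 cm clear above the bottle's mouth and touching nothing else; leave the mug, glue bottle, sanding block and brush where they are.

Things in the scene. Friction and masses are not known exactly. Their poses are not given: they have to be found in the camera images.
- cap: Red ribbed round cap with white pointer on top, 50 mm across, 32 mm high, 35 g. Origin on its axis half-way up; z up, x along the pointer. Closed: origin 158 mm above the table, x along the bottle's x. Sprung lock: press down 4.5 to 8 mm (8 is the stop; 4 N to start, 8 N at the bottom), then turn. Unpressed it will not turn; never clockwise. Fingers have free room down to 30 mm below its origin.
- cap_top (a point): Centre of the cap's top face, 16 mm above the cap's origin. The pressed cap turns anticlockwise seen from above; it lifts off freely when turned 35 to 85 degrees from closed (best about 60); a stop ends the turn at 85. Once past 35 degrees it need not be pressed any more.
- bottle: Amber round bottle 84 mm across with pale label and white neck, fixed in a wooden cradle 130 x 130 x 22 mm fixed to the table; two jaws at +-y rise to 72 mm. Origin on the table under its axis; z up. Shoulder slopes from 98 mm height at the rim to 124 mm at the 28 mm wide neck; mouth 160 mm high, with a sprung grey seal standing up to 12 mm above it.
- start_button (a joint): Travel of the green start button: 0 up, 0.006 m fully down; it springs back by itself, about 5 N when fully down.
- start_button_top (a point): Centre of the top face of the round green start button, 36 mm across, pressed straight down; it moves with the button.
- extractor: Blue box of the fume extractor, 130 x 150 mm, 100 mm high, with round black grilles, fixed to the table; the start button is on the middle of its top. Origin on the table under its centre; z up, its 130 mm along x.
- mug_mid (a point): Bystander: blue ceramic mug, 80 mm across, 90 mm high. Point on its axis half-way up.
- sanding_block_mid (a point): Bystander: cork sanding block 65 x 110 x 30 mm. Its centre.
- glue_mid (a point): Bystander: white glue bottle with an orange cap, 60 mm across, 140 mm high. Point on its axis half-way up.
- brush_grip (a point): Bystander: flat brush 200 mm long, lying on the table between bottle and extractor. A point on its handle.
Mind the look-alikes: they are no part of the job. Several things look just like the bottle: the one meant starts farthest to the robot's right.

How it is judged (in metres and radians):
On the way, in this order (a step that is already met when the one before it is completed fails the run):
1. the start button is fully down (value of joint start_button above 0.0048 m), for 0.05 s.
2. the start button has sprung back (value of joint start_button below 0.0015 m), for 0.05 s.
3. the cap is pressed down at least 4 mm on the bottle (z of cap in the frame of bottle below 0.154 m), for 0.05 s.
4. the cap is turned at least 35 degrees while on the bottle (angle between the x axis of cap and the x axis of bottle, either way round above 0.61 rad and z of cap in the frame of bottle below 0.166 m and horizontal distance between cap and bottle below 0.006 m), for 0.05 s.
At the end, for the whole second after the job is handed in: Cap held still in the fingers (over 1 N), centre 190 to 330 mm above the table, within 30 mm of the bottle axis, level within 0.3 rad, not touching bottle or extractor; button up (under 1.5 mm); bystanders within 20 mm of their starts (z of cap in the frame of bottle between 0.19 and 0.33 m and horizontal distance between cap and bottle below 0.03 m and angle between cap's own z axis and vertical below 0.3 rad and contact force between cap and the fingers above 1 N and contact force between cap and bottle below 0.05 N and contact force between cap and extractor below 0.05 N and linear speed of cap below 0.03 m/s and value of joint start_button below 0.0015 m and distance of each of mug_mid, sanding_block_mid, glue_mid, brush_grip from where it was at the start of the episode below 0.02 m); the arm keeps its last pose, push and grip.
It fails at once if a bystander is shifted by more than 20 mm or tipped (distance of any of mug_mid, sanding_block_mid, glue_mid, brush_grip from where it was at the start of the episode above 0.02 m or angle between any of mug_mid, sanding_block_mid, glue_mid's own z axis and vertical above 0.4 rad).
It also fails if it takes over 54 s, if anything falls off the work surface, if the arm or the gripper's body presses on something with over 40 N, if the wrist force passes 120 N, or if a joint passes its speed limit or range.

## Working session

There is one attempt and no reset: what is moved stays moved. The work goes in short steps, Python scripts to look and compute and a tool call to move; the robot and the scene stay as the last step left them, time stands still between calls to the robot, and variables do not carry over. Pictures are saved under pics/ and viewed, at most 10 in all, crops included, and the job is handed in when it is done.

Besides the shell and the picture viewer there is one more tool, called by a JSON object that holds its "op" and its "data". send_rows: Moves the arm, as the interface text tells. Its arguments: {"type":"object","properties":{"steps":{"type":"array","items":{"type":"array","items":{"type":"number","minimum":-1,"maximum":1}}}},"required":["steps"]}

```bash
mkdir -p pics; cat > h.py <<'E'
import numpy as np, cv2
from station import state, vision, workorder
def cap(n,f):
    m=vision.camera_model(n); im=vision.capture(n); cv2.imwrite('pics/'+f,im[:,:,::-1]); return im,m
def ray(m,u,v):
    K=np.array(m['camera_matrix']);P=np.array(m['pose'])
    d=np.linalg.inv(K)@[u,v,1]; d=P[:3,:3]@(d*[1,-1,-1]); return P[:3,3],d/np.linalg.norm(d)
def onz(m,u,v,z):
    o,d=ray(m,u,v); return o+d*(z-o[2])/d[2]
def tri(rays):
    A=0;b=0
    for o,d in rays:
        M=np.eye(3)-np.outer(d,d);A=A+M;b=b+M@o
    p=np.linalg.solve(A,b); return p,[np.linalg.norm((np.eye(3)-np.outer(d,d))@(p-o)) for o,d in rays]
def proj(m,p):
    K=np.array(m['camera_matrix']);P=np.array(m['pose'])
    c=P[:3,:3].T@(np.array(p)-P[:3,3]); q=K@(c*[1,-1,-1]); return q[:2]/q[2]
E
python3 - <<'E'
from h import *
a,m=cap('scene','s.png');b,m2=cap('top','t.png')
for x in (m,m2): print(np.round(x['camera_matrix'],1).tolist(),np.round(x['pose'],3).tolist(),[k for k in x])
s=state();print(s['tcp_pos'],s['orientation'],s['ft_force'],s['width'])
E
```

```text
[[398.2, 0.0, 255.2], [0.0, 398.2, 191.0], [0.0, 0.0, 1.0]] [[-0.139, -0.677, 0.723, 1.408], [0.99, -0.101, 0.096, 0.179], [0.007, 0.729, 0.684, 0.982], [0.0, 0.0, 0.0, 1.0]] ['camera_matrix', 'pose']
[[401.7, 0.0, 252.9], [0.0, 401.7, 188.0], [0.0, 0.0, 1.0]] [[0.002, 0.998, -0.069, 0.409], [-1.0, 0.001, -0.007, 0.059], [-0.007, 0.069, 0.998, 1.309], [0.0, 0.0, 0.0, 1.0]] ['camera_matrix', 'pose']
[ 0.16607228 -0.52382329  0.21791243] [[ 9.53297904e-01  3.02031581e-01 -1.75747217e-04]
 [ 3.02031461e-01 -9.53296584e-01  1.61857655e-03]
 [ 3.21322012e-04 -1.59606682e-03 -9.99998675e-01]] [ 0.07756728 -0.93333801  0.65905952] 0.09293095093534469
```

View pics/s.png

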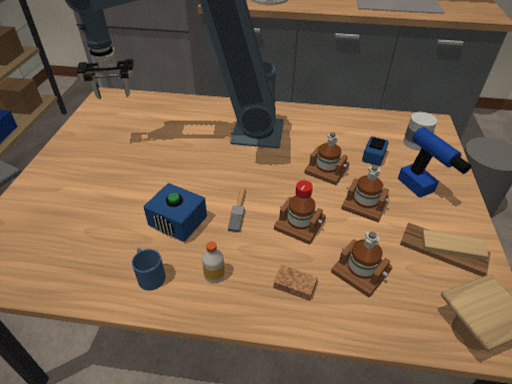

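View pics/t.png

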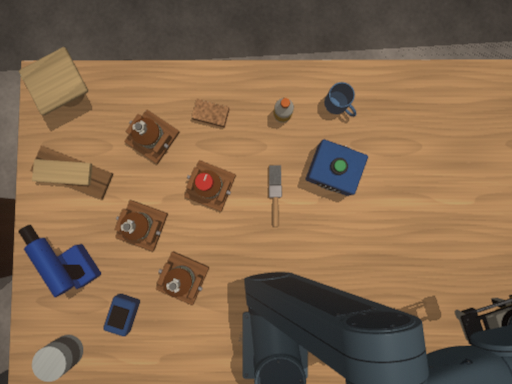

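The top view shows four amber bottles in cradles at (150,135), (140,226), (182,278) and (208,185). The robot's right is the larger column, so (208,185) is the farthest right. It is also the only one wearing a red cap, so it fits the description. The extractor button is at (340,166) in the top view and (174,198) in the scene view. Next I confirm the bottle in a crop and measure.

```bash
cat > a.py <<'E'
from h import *
S=cv2.imread('pics/s.png');T=cv2.imread('pics/t.png');ms=vision.camera_model('scene');mt=vision.camera_model('top')
def blob(im,h0,h1,box,smin=120,vmin=60):
    h=cv2.cvtColor(im,cv2.COLOR_BGR2HSV).astype(int);H=(h[...,0]+10)%180
    k=(H>=h0+10)&(H<=h1+10)&(h[...,1]>smin)&(h[...,2]>vmin)
    x0,y0,x1,y1=box;q=np.zeros_like(k);q[y0:y1,x0:x1]=1;v,u=np.nonzero(k&q)
    return u.mean(),v.mean(),len(u),u.min(),u.max(),v.min(),v.max()
for n,a,b in (('cap',(-6,4,(285,175,325,205),180,110),(-6,4,(185,160,235,200),180,110)),('btn',(45,85,(160,185,190,210),100,30),(45,85,(320,150,360,180),100,30))):
    x=blob(S,*a);y=blob(T,*b);print(n,np.round(x,1),np.round(y,1));print(tri([ray(ms,*x[:2]),ray(mt,*y[:2])]))
    print(onz(mt,*y[:2],.174 if n=='cap' else .11))
c=[cv2.resize(T[150:220,175:245],(400,400),interpolation=2),cv2.resize(S[165:245,265:345],(400,400),interpolation=2)]
cv2.imwrite('pics/c.png',np.hstack(c))
E
python3 a.py
```

```text
cap [303.9 185.9 130.  296.  311.  181.  193. ] [203.5 181.8 217.  195.  212.  173.  190. ]
(array([0.50524464, 0.20807968, 0.16949196]), [np.float64(0.000533006140409108), np.float64(0.0005330061404090511)])
[0.50482769 0.20802446 0.174     ]
btn [173.2 197.5 102.  167.  179.  193.  202. ] [339.5 165.5 105.  334.  345.  160.  171. ]
(array([ 0.55939703, -0.19099145,  0.1158312 ]), [np.float64(0.0006057269791916051), np.float64(0.0006057269791916296)])
[ 0.55999864 -0.1916031   0.11      ]
```

View pics/c.png

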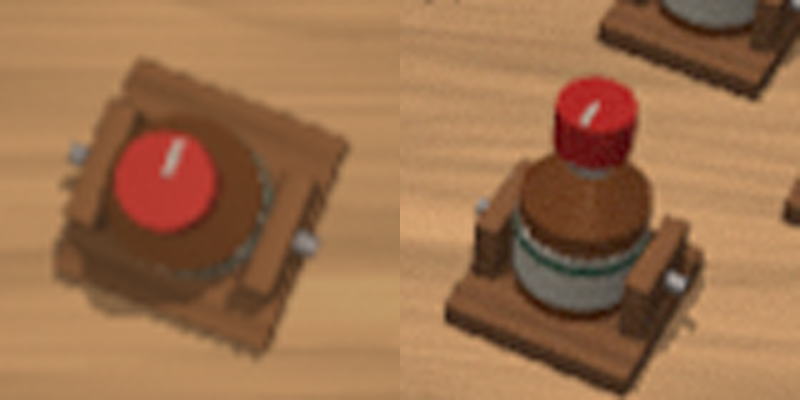

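The crop confirms the red push-and-turn cap with its white pointer at yaw about -21°, at world (0.505, 0.208). The button top is near (0.559, -0.191, 0.113). I square the tool to yaw 0, shut the fingers and go above the button.

{"op": "send_rows", "data": {"steps": [[0,0,0,0,0,0.1,1],[0,0,0,0,0,0.1,1],[0,0,0,0,0,0.1,1],[0,0,0,0,0,0.09,1],[0,0,0,0,0,0,1],[0.3,-0.25,0,0,0,0,1],[0.3,-0.25,0,0,0,0,1],[0.3,-0.25,0,0,0,0,1]]}}

```text
t: 0.77
tcp_pos: [0.2564, -0.4484, 0.2181]
orientation: [[1.0, 0.001, -0.0], [0.001, -1.0, 0.001], [-0.0, -0.001, -1.0]]
ft_force: [1.6, 0.6, 0.8]
width: 0.0442
finger_force: 0.0
```

{"op": "send_rows", "data": {"steps": [[0.3,-0.25,0,0,0,0,1],[0.3,-0.25,0,0,0,0,1],[0.3,-0.25,0,0,0,0,1],[0.3,-0.25,0,0,0,0,1],[0.3,-0.25,0,0,0,0,1],[0.3,-0.25,0,0,0,0,1],[0.3,-0.25,0,0,0,0,1],[0,0,0,0,0,0,1]]}}

```text
t: 1.43
tcp_pos: [0.4702, -0.2692, 0.2184]
orientation: [[1.0, 0.009, 0.002], [0.009, -1.0, 0.002], [0.002, -0.002, -1.0]]
ft_force: [-1.4, -0.9, -0.7]
width: 0.0006
finger_force: 0.0
```

{"op": "send_rows", "data": {"steps": [[0.3,-0.26,0,0,0,0,1],[0.3,-0.26,0,0,0,0,1],[0.29,-0.26,0,0,0,0,1],[0,0,0.3,0,0,0,1],[0,0,0.3,0,0,0,1],[0,0,0,0,0,0,1],[0,0,0,0,0,0,1]]}}

```text
t: 2.02
tcp_pos: [0.5535, -0.1956, 0.1571]
orientation: [[1.0, 0.002, -0.004], [0.002, -1.0, 0.002], [-0.004, -0.002, -1.0]]
ft_force: [0.6, -0.0, 0.7]
width: 0.0006
finger_force: 0.0
```

```bash
python3 - <<'E'
from h import *
s=state();im,m=cap('wrist','w1.png');print(s['tcp_pos'],s['ft_force'],proj(m,[.5594,-.191,.1135]),proj(m,s['tcp_pos']))
E
```

```text
[ 0.55352909 -0.19559874  0.15713001] [ 0.6089496  -0.04567726  0.65916239] [248.61278756 199.90530314] [254.74104278 228.9990803 ]
```

View pics/w1.png

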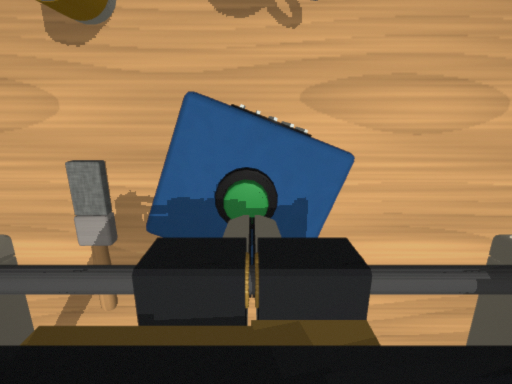

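The green button shows at about (246,200), matching its predicted pixel. I centre on it and go down, watching the force.

{"op": "send_rows", "data": {"steps": [[0.06,-0.045,0.15,0,0,0,1],[0,0,0.15,0,0,0,1],[0,0,0.08,0,0,0,1],[0,0,0,0,0,0,1],[0,0,0,0,0,0,1]]}}

```text
t: 2.48
tcp_pos: [0.561, -0.1924, 0.1221]
orientation: [[1.0, 0.0, 0.001], [0.0, -1.0, -0.001], [0.001, 0.001, -1.0]]
ft_force: [-0.3, 0.2, 1.8]
width: 0.0006
finger_force: 0.7
```

{"op": "send_rows", "data": {"steps": [[0,0,0.03,0,0,0,1],[0,0,0.03,0,0,0,1],[0,0,0,0,0,0,1],[0,0,0,0,0,0,1]]}}

```text
t: 2.82
tcp_pos: [0.5616, -0.1925, 0.1163]
orientation: [[1.0, 0.0, 0.002], [0.0, -1.0, -0.002], [0.002, 0.002, -1.0]]
ft_force: [-2.0, -0.0, 7.9]
width: 0.0005
finger_force: 3.5
```

{"op": "send_rows", "data": {"steps": [[0,0,0.02,0,0,0,1],[0,0,0.01,0,0,0,1],[0,0,0,0,0,0,1],[0,0,0,0,0,0,1]]}}

```text
t: 3.15
tcp_pos: [0.5617, -0.1926, 0.1159]
orientation: [[1.0, 0.001, 0.003], [0.001, -1.0, -0.003], [0.003, 0.003, -1.0]]
ft_force: [-7.6, 1.4, 23.7]
width: 0.0004
finger_force: 11.5
```

The button is hard on its stop (23.7 N, flat travel). I rise, then go to the cap with the fingers opening.

{"op": "send_rows", "data": {"steps": [[0,0,-0.1,0,0,0,1],[0,0,-0.3,0,0,0,1],[0,0,-0.3,0,0,0,1],[0,0,-0.3,0,0,0,-1],[0,0,-0.2,0,0,0,-1],[-0.04,-0.3,0,0,0,0,-1],[-0.04,-0.3,0,0,0,0,-1],[-0.04,-0.3,0,0,0,0,-1]]}}

```text
t: 3.82
tcp_pos: [0.549, -0.1012, 0.2323]
orientation: [[1.0, -0.001, 0.002], [-0.001, -1.0, -0.0], [0.002, 0.0, -1.0]]
ft_force: [0.9, 1.2, -0.3]
width: 0.0292
finger_force: 0.0
```

{"op": "send_rows", "data": {"steps": [[-0.04,-0.3,0,0,0,0,-1],[-0.04,-0.3,0,0,0,0,-1],[-0.04,-0.3,0,0,0,0,-1],[-0.04,-0.3,0,0,0,0,-1],[-0.04,-0.3,0,0,0,0,-1],[-0.04,-0.3,0,0,0,0,-1],[0,0,0,0,0,0,-1],[0,0,0,0,0,0,-1]]}}

```text
t: 4.48
tcp_pos: [0.5247, 0.0798, 0.232]
orientation: [[1.0, 0.004, 0.001], [0.004, -1.0, -0.0], [0.001, 0.0, -1.0]]
ft_force: [0.0, -0.1, -0.6]
width: 0.0826
finger_force: 0.0
```

```bash
python3 - <<'E'
from h import *
s=state();im,m=cap('wrist','w2.png');print(s['tcp_pos'],s['joint_pos'],proj(m,[.505,.208,.174]))
E
```

```text
[0.52465439 0.07977732 0.23196668] [-3.40662394e+00  1.22904613e+01  8.93688137e+01  1.95347826e-03
  7.82963848e+01  8.63785260e+01] [107.94561172 222.32376883]
```

View pics/w2.png

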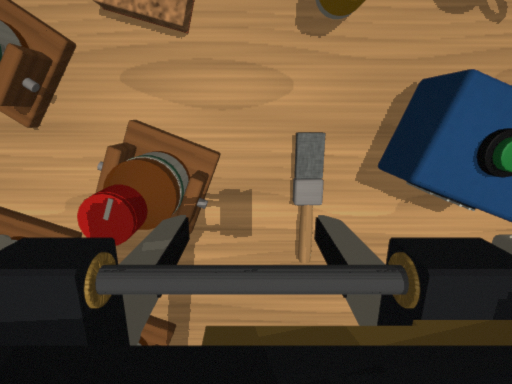

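The wrist view shows the red cap top at about (107,214), a few pixels from the prediction (108,222). The brush, block and neighbouring bottles are clear of it. I move above it and refine with a second wrist view.

{"op": "send_rows", "data": {"steps": [[-0.05,-0.3,0,0,0,0,-1],[-0.05,-0.3,0,0,0,0,-1],[-0.05,-0.3,0,0,0,0,-1],[-0.05,-0.3,0,0,0,0,-1],[0,-0.1,0,0,0,0,-1],[0,0,0,0,0,0,-1],[0,0,0,0,0,0,-1]]}}

```text
t: 5.12
tcp_pos: [0.5053, 0.2073, 0.2315]
orientation: [[1.0, 0.001, 0.0], [0.001, -1.0, -0.001], [0.0, 0.001, -1.0]]
ft_force: [-0.7, 0.2, -0.2]
width: 0.0929
finger_force: 0.0
```

```bash
cat > b.py <<'E'
from h import *
def top(im):
    h=cv2.cvtColor(im,cv2.COLOR_RGB2HSV).astype(int)
    k=(((h[...,0]<6)|(h[...,0]>174))&(h[...,1]>180)&(h[...,2]>150)).astype(np.uint8)
    k=cv2.morphologyEx(k,cv2.MORPH_CLOSE,np.ones((9,9)))
    c=max(cv2.findContours(k,0,2)[0],key=cv2.contourArea);return cv2.fitEllipse(cv2.convexHull(c))
a=cv2.imread('pics/w2.png')[:,:,::-1].copy();e1=top(a)
s=state();im,m=cap('wrist','w3.png');e2=top(im);print(e1,e2,s['tcp_pos'],proj(m,[.505,.208,.174]))
for z in (.170,.174,.178): print(z,onz(m,*e2[0],z))
R=np.array(m['pose']);d=np.array([.52465-s['tcp_pos'][0],.07978-s['tcp_pos'][1],.23197-s['tcp_pos'][2]])
m1=dict(m);R1=R.copy();R1[:3,3]+=d;m1['pose']=R1
print(tri([ray(m1,*e1[0]),ray(m,*e2[0])]))
E
python3 b.py
```

```text
((103.2257080078125, 217.84738159179688), (47.47673416137695, 53.21558380126953), 105.13304901123047) ((249.07693481445312, 196.42933654785156), (46.29072570800781, 57.13614273071289), 73.8771743774414) [0.50532206 0.20725278 0.23151902] [253.06222813 202.08184107]
0.17 [0.50885015 0.21145034 0.17      ]
0.174 [0.5100705  0.21141426 0.174     ]
0.178 [0.51129085 0.21137819 0.178     ]
(array([0.50990352, 0.21138249, 0.17416862]), [np.float64(0.0002111773474866734), np.float64(0.0002111773474867346)])
```

View pics/w3.png

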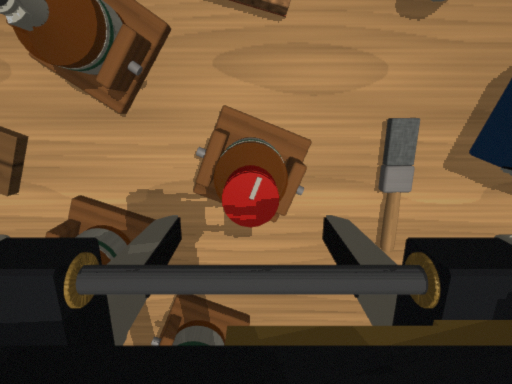

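The cap fills about x 222–279, y 168–227, centred near (250,197). The colour fit is a bit shadow-biased, so I fit a cylinder silhouette in each view to refine the axis.

```bash
cat > c.py <<'E'
from h import *
from scipy.optimize import minimize
mw=vision.camera_model('wrist')
t=np.linspace(0,2*np.pi,60)
for n,f,m,g in (('scene','s.png',vision.camera_model('scene'),(303,187)),('top','t.png',vision.camera_model('top'),(204,182)),('wrist','w3.png',mw,(250,197))):
    im=cv2.imread('pics/'+f);h=cv2.cvtColor(im,cv2.COLOR_BGR2HSV).astype(int)
    k=(((h[...,0]<5)|(h[...,0]>172))&(h[...,1]>170)&(h[...,2]>60)).astype(np.uint8)
    k=cv2.morphologyEx(k,cv2.MORPH_CLOSE,np.ones((5,5)))
    w=np.zeros_like(k);cv2.circle(w,g,45 if n=='wrist' else 16,1,-1);k*=w
    def sil(p):
        P=np.array([proj(m,[p[0]+.025*np.cos(a),p[1]+.025*np.sin(a),z]) for z in (.142,.174) for a in t],np.float32)
        o=np.zeros_like(k);cv2.fillConvexPoly(o,np.round(cv2.convexHull(P)*16).astype(np.int32),1,shift=4);return o
    r=minimize(lambda p:(sil(p)!=k).sum(),[.507,.209],method='Nelder-Mead',options=dict(initial_simplex=[[.507,.209],[.515,.209],[.507,.215]]))
    print(n,r.x,r.fun,k.sum(),sil(r.x).sum())
E
python3 c.py
```

```text
scene [0.50658203 0.20570117] 60.0 239 299
top [0.50759473 0.20835876] 45.0 245 290
wrist [0.50671277 0.20989796] 330.0 2601 2931
```

Axis at about (0.507, 0.2085). I descend around it, then close.

{"op": "send_rows", "data": {"steps": [[0.017,-0.012,0.2,0,0,0,-1],[0,0,0.2,0,0,0,-1],[0,0,0.2,0,0,0,-1],[0,0,0.15,0,0,0,-1],[0,0,0.13,0,0,0,-1],[0,0,0,0,0,0,-1],[0,0,0,0,0,0,-1]]}}

```text
t: 5.75
tcp_pos: [0.5066, 0.2079, 0.1433]
orientation: [[1.0, -0.002, -0.001], [-0.002, -1.0, -0.001], [-0.001, 0.001, -1.0]]
ft_force: [0.7, -0.1, 0.8]
width: 0.0931
finger_force: 0.0
```

{"op": "send_rows", "data": {"steps": [[0,0,0,0,0,0,0.1],[0,0,0,0,0,0,0.1],[0,0,0,0,0,0,1],[0,0,0,0,0,0,1],[0,0,0,0,0,0,1],[0,0,0,0,0,0,1],[0,0,0,0,0,0,1],[0,0,0,0,0,0,1]]}}

```text
t: 6.42
tcp_pos: [0.5064, 0.2087, 0.1438]
orientation: [[1.0, 0.001, -0.0], [0.001, -1.0, -0.002], [-0.0, 0.002, -1.0]]
ft_force: [-0.4, -3.3, 1.5]
width: 0.05
finger_force: 30.0
```

The grip is well centred (width 50.0 mm, 30 N, little side force). Now press down.

{"op": "send_rows", "data": {"steps": [[0,0.005,0.02,0,0,0,1],[0,0,0.02,0,0,0,1],[0,0,0.02,0,0,0,1],[0,0,0.01,0,0,0,1],[0,0,0,0,0,0,1],[0,0,0,0,0,0,1]]}}

```text
t: 6.92
tcp_pos: [0.5064, 0.2087, 0.1374]
orientation: [[1.0, 0.001, 0.0], [0.001, -1.0, -0.001], [0.0, 0.001, -1.0]]
ft_force: [-2.5, -3.6, 6.7]
width: 0.0497
finger_force: 30.0
```

{"op": "send_rows", "data": {"steps": [[0,0,0.003,0,0,-0.07,1],[0,0,0,0,0,-0.07,1],[0,0,0,0,0,-0.07,1],[0,0,0,0,0,-0.07,1],[0,0,0,0,0,-0.07,1],[0,0,0,0,0,-0.07,1],[0,0,0,0,0,-0.07,1],[0,0,0,0,0,0,1]]}}

```text
t: 7.58
tcp_pos: [0.5074, 0.2097, 0.1376]
orientation: [[0.926, 0.379, 0.003], [0.379, -0.926, 0.001], [0.003, -0.0, -1.0]]
ft_force: [0.1, 0.7, 7.2]
width: 0.0498
finger_force: 30.0
```

{"op": "send_rows", "data": {"steps": [[0,0,0,0,0,-0.07,1],[0,0,0,0,0,-0.07,1],[0,0,0,0,0,-0.07,1],[0,0,0,0,0,-0.07,1],[0,0,0,0,0,-0.07,1],[0,0,0,0,0,-0.07,1],[0,0,0,0,0,-0.07,1],[0,0,0,0,0,-0.07,1]]}}

```text
t: 8.25
tcp_pos: [0.5073, 0.2097, 0.1376]
orientation: [[0.676, 0.737, 0.002], [0.737, -0.676, 0.001], [0.003, 0.001, -1.0]]
ft_force: [-1.9, 0.6, 5.9]
width: 0.0498
finger_force: 30.0
```

{"op": "send_rows", "data": {"steps": [[0,0,0,0,0,-0.07,1],[0,0,0,0,0,-0.07,1],[0,0,0,0,0,-0.07,1],[0,0,0,0,0,-0.07,1],[0,0,0,0,0,0,1],[0,0,0,0,0,0,1]]}}

```text
t: 8.75
tcp_pos: [0.5073, 0.2097, 0.1375]
orientation: [[0.501, 0.865, 0.002], [0.865, -0.501, 0.001], [0.002, 0.001, -1.0]]
ft_force: [-0.4, 0.1, 6.9]
width: 0.0497
finger_force: 30.0
```

```bash
python3 - <<'E'
from h import *
s=state();im,m=cap('wrist','w4.png');T,_=cap('top','t4.png')
print(s['tcp_pos'],s['moment'],s['ft_force'])
c=[cv2.resize(im[130:290,150:350],(400,320)),cv2.resize(T[150:214,170:250],(400,320),interpolation=2)]
cv2.imwrite('pics/c4.png',np.hstack(c)[:,:,::-1])
E
```

```text
[0.50725987 0.20969118 0.13754178] [-0.01924144  0.14138887  0.01842938] [-0.35236514  0.11532785  6.93066927]
```

View pics/c4.png

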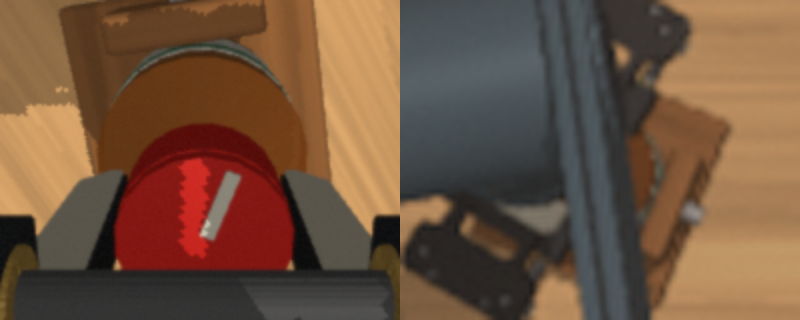

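The wrist crop shows the pointer still at the same angle to the fingers, while the cradle has turned in the view. So the cap turned about 60° with the gripper. Lift 75 mm.

{"op": "send_rows", "data": {"steps": [[0,0,-0.05,0,0,0,1],[0,0,-0.1,0,0,0,1],[0,0,-0.15,0,0,0,1],[0,0,-0.15,0,0,0,1],[0,0,-0.15,0,0,0,1],[0,0,-0.15,0,0,0,1],[0,0,0,0,0,0,1],[0,0,0,0,0,0,1]]}}

```text
t: 9.52
tcp_pos: [0.5067, 0.2092, 0.2119]
orientation: [[0.502, 0.865, 0.001], [0.865, -0.502, 0.0], [0.001, 0.001, -1.0]]
ft_force: [0.4, 0.1, -0.4]
width: 0.0496
finger_force: 30.0
```

{"op": "send_rows", "data": {"steps": [[0,0,0,0,0,0,1],[0,0,0,0,0,0,1],[0,0,0,0,0,0,1],[0,0,0,0,0,0,1]]}}

```text
t: 9.85
tcp_pos: [0.506, 0.209, 0.2105]
orientation: [[0.502, 0.865, -0.002], [0.865, -0.502, -0.0], [-0.001, -0.001, -1.0]]
ft_force: [1.6, 0.4, 0.2]
width: 0.0498
finger_force: 30.0
```

```bash
python3 - <<'E'
from h import *
im,m=cap('scene','s5.png');w,_=cap('wrist','w5.png')
cv2.imwrite('pics/c5.png',np.hstack([cv2.resize(im[120:300,110:350],(400,300)),cv2.resize(w,(400,300))])[:,:,::-1])
E
```

```text
(no output)
```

View pics/c5.png

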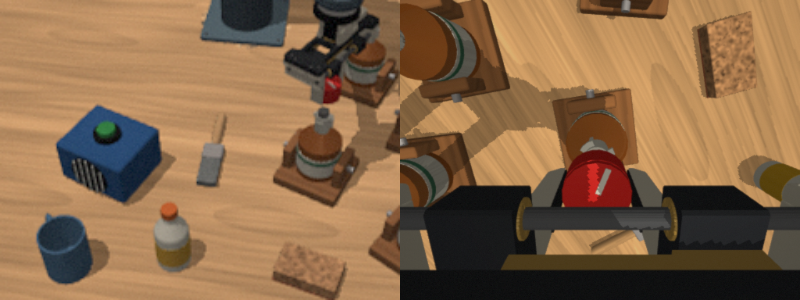

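The bottle mouth is open and its grey seal visible. The cap is held level above it, the button is up, and the bystanders are where they were.

```bash
python3 -c "
from station import workorder; print(workorder.finish_job())"
```

```text
the job is handed in; nothing more can be done
None
```

I pressed the start button fully down and it sprang back. I then pressed the cap, turned it about 60° anticlockwise and lifted it off, and I'm holding it level about 5 cm above the bottle's mouth; the job is handed in, but no verdict came back.

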